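# Brush out the dust trap's inlet pipe and hold its inspection flap at the pointer

### The arm

A 6-joint arm with a two-finger parallel gripper is mounted at the origin on a cart in front of the work surface, level with it; the furniture and walls round the work are solid. World frame = base frame: x ahead of the robot, y to its left, z up, the work surface at z = 0. Lengths are in m, angles in rad, forces in N, time in s.
With the tool pointing down it reaches from about 0.3 to 0.85 m from the base axis. Payload 4.2 kg.
Tool frame: the origin (TCP) lies between the finger pads, 19 mm behind the fingertips; this is the grasp point; z points along the fingers, y is the line along which they close (so a half turn about z gives the same grasp; the last joint's range is limited). The gripper opens to 91 mm and grips with 3 to 60 N. Pads are 32 mm wide; open, the fingers measure 118 mm over their backs; the gripper's body (76 mm by 178 mm) begins 60 mm behind the grasp point.
Start: joints at [-1.341, 0.32, 1.565, -0, 1.257, -0.02], TCP at [0.142, -0.557, 0.233] pointing down, gripper open.
Joint ranges: [-3.11, 3.11], [-0.84, 2.01], [0.21, 2.61], [-1.34, 4.49], [0.05, 2.63], [-2.56, 2.56]. Speed limits (rad/s): [2.57, 2.57, 3.14, 3.14, 3.14, 3.14].

### API

Orientations are given as a unit quaternion [x, y, z, w].
In Python, from workcell import get_state, get_image, hand_in, outline_of gives the robot as it stands.
- The arm moves only by the tool send_rows, never from a script. Its arguments are lists of equal length, an entry for each row: "grip": the opening, from 0 (shut) to 1 (fully open); "translation": the shift along the tool's x, y, z in m, a list of three; "spin": the turn about the tool's z in rad. In form: {"grip": [grip, ...], "translation": [[tx, ty, tz], ...], "spin": [spin, ...]}. A call has exactly 8 rows; each row is the pose to reach, as a shift and turn from the pose commanded when the call began, along the tool's axes at that moment; what a row does not reach only later rows make up. A row lasts 1/10 s, in which the tool goes at most 50 mm and 8.59 degrees, less where a joint would pass 70% of its speed; a pose out of reach is approached as far as the arm can. A call with a gripper value outside its range is refused whole. The fingers move at their own pace and stop on an object; "newtons" is the grip in N (left out, the last holds). Time passes only in rows, so rows that repeat a pose let the fingers close, or fill a call up. It gives the time, the measured TCP pose, the force, the opening and the grip force at its end, in the units of the state.
- get_state(): the state, without advancing time (a new reading comes with each control period).
- get_image(name): name is "side" or "top" or "wrist"; returns a dict with "image" (480x640x3 uint8, red, green, blue), "fx", "fy", "cx", "cy" (pixels), "view" (4x4, takes a point from world to camera coordinates); the wrist camera has in their place "mount" (4x4, takes a point from camera to tool coordinates, whose origin is the TCP and whose axes are the flange's). Camera axes: x right, y up, looking along -z (the intrinsics and any distortion apply to the point x, -y, -z); pixel columns grow to the right and rows downward; lengths in m; the calibration is good to about 2 mm. The wrist camera is an equidistant fisheye: a pixel r from the principal point sees the ray r / f radians off the axis. A picture is of the moment at which its call begins: read the wrist's pose just before it. There is no depth.
- hand_in(): hands the job in; it is judged then, once.
Trained networks look in a picture, given as the dict that the camera call returned (one of the last four; its "shot" number tells which), for a name from the list of things; names that differ only in an ending like _2 or _b are one class to them, and where a whole thing is asked for, a point or a joint stands for the part that bears it (a point fixed in the world has none). Each returns a list of dicts, best first, with "conf" (0 to 1); they miss things now and then, are a little off and sometimes report something else, mostly with a low value. They report only what shows in the picture. A call takes as long as a camera call. They do not tell look-alikes from the thing itself.
- outline_of(picture, thing): "pixels" (480x640 bool, what is visible of it) and "xy" ([column, row] in pixels, amid what is visible of it).
The state is a dict: "time": time; "joints": joint angles; "qvel": joint speeds; "joint_torque": joint torques, N m; "eef_pos": TCP position; "eef_rot": TCP orientation; "ft_force": force on the tool from outside, world axes, zero at the start; "ft_torque": the same for the moment, N m; "finger_gap": finger opening in m; "grasp_force": force on a finger pad.
Only numpy, scipy, OpenCV 4.12 (cv2) and the standard library are available. Lean on these libraries where they do the work, as an engineer would, in place of code of your own. Each camera call takes 0.05 s, during which the arm holds its last target. There are 200 camera calls.

### The job

Clean the dust trap for inspection: take the brush from its cup, push it right down the upright inlet pipe and draw it back up to the mouth, twice over, then stand the brush back in its cup. Then lift the inspection flap by its U-handle until it lies in line with the pointer arm beside it, and finish still holding it there, keeping the flap still: it falls shut if released, so do not let go. Leave the pointer as it is set and do not push the other things about.

Things in the scene. Friction and masses are not known exactly. Their poses are not given: they have to be found in the camera images.
- dust_trap: the dust trap: a plywood box fixed to the table, 190 (x) x 250 (y) x 98 mm high. Origin: centre of its underside; its x axis points away from the robot at yaw 0 (yaw varies by about 0.25 rad), y to the left, z up. The inlet pipe rises from its left half, the inspection flap covers its right half
- pipe_mouth (a point): centre of the mouth of the upright aluminium inlet pipe, 130 mm above the table (axes as the dust trap's). The pipe is 52 mm wide inside, 64 mm outside at its rim, and closed by a flat floor 120 mm below the mouth
- brush: the pipe brush, standing upright in its cup, bristles down: 190 mm long, 60 g. Origin: centre of the bristle end; z runs along the brush to the end of the handle. Stiff black bristle head 36 mm in diameter from 0 to 38 mm, steel stem 8 mm, turned wooden handle 22 mm in diameter from 118 to 182 mm (tapered ends from 108 to 190)
- brush_grip (a point): point in the middle of the brush handle, 155 mm above the bristle end
- brush_cup: turned dark wooden cup fixed to the table at the left, 65 mm high, 66 mm wide outside and 50 to 54 mm inside, inner floor 8 mm above the table. Origin: centre of its underside
- flap (a joint): angle of the inspection flap in rad: 0 shut (lying level on the box), growing as its front edge is lifted, up to 1.4. It turns freely and falls shut under its own weight, about 0.35 kg
- flap_handle (a point): middle of the grip bar of the flap's steel U-handle: a round bar 10 mm in diameter, 90 mm long along y (80 mm clear between its arms), 45 mm in front of the flap's front edge and 220 mm from the hinge, 94 mm above the table when shut. Axes turn with the flap: x from the handle to the hinge, y along the bar, z square to the flap. The round bar may turn between the fingers
- flap_hinge (a point): middle of the flap's hinge line, along the rear edge of the box, 94 mm above the table; its y axis is the hinge line, its x axis points from the handle to the hinge and turns with the flap. The flap panel is 118 mm wide, 172 mm long, 8 mm thick
- pointer (a joint): angle in rad of the pointer arm, measured like the flap's about the same hinge line: the flap lies in line with the pointer when the two values are equal. It is stiff and stays as set, between 0.45 and 0.85
- pointer_tip (a point): tip of the pointer: a straight dark steel rod, 9 mm thick, with a conical point and a brass thumb nut at its pivot, on the right side of the dust trap just outside a curved steel scale with tick marks. The tip is 172 mm from the hinge line and 89 mm to the right of the middle of the flap; its x axis points from the tip to the pivot
- wax_tin: bystander: white wax tin, 68 mm in diameter, 43 mm high, origin at its underside
- tape_roll: bystander: roll of masking tape lying flat, 98 mm in diameter, 25 mm high, origin at its underside
- sander: bystander: cork-topped sanding block, 67 x 112 x 33 mm, origin at its underside
Not all that is in view belongs to the job. Leave any yellow look-alike of the brush_cup alone.

How it is judged:
By the outcome, as a careful person would: the job done as asked, in the order asked, and still so for the second after the job is handed in, while the arm keeps its last pose, push and grip.
It also fails if it takes over 64 s, if anything falls off the work surface, if the arm or the gripper's body presses on something with over 40 N, if the wrist force passes 120 N, or if a joint passes its speed limit or range.

## Working session

There is one attempt and no reset: what is moved stays moved. The work goes in short steps, Python scripts to look and compute and a tool call to move; the robot and the scene stay as the last step left them, time stands still between calls to the robot, and variables do not carry over. Pictures are saved under pics/ and viewed, at most 12 in all, crops included, and the job is handed in when it is done.

Besides the shell and the picture viewer there is one more tool, called after "Request:" as a command line: name --pt "numbers of a row" for each row, then --argument value for the rest. send_rows: Moves the arm, as the interface text tells. Its arguments: {"type":"object","properties":{"grip":{"type":"array","items":{"type":"number"}},"translation":{"type":"array","items":{"type":"array","items":{"type":"number"}}},"spin":{"type":"array","items":{"type":"number"}},"newtons":{"type":"number"}},"required":["grip","translation","spin"]}

```bash
mkdir -p pics; ls; cat > h.py <<'E'
import numpy as np, cv2
from workcell import *
from scipy.spatial.transform import Rotation as R
def ray(im,px):
    x=(px[0]-im['cx'])/im['fx']; y=(px[1]-im['cy'])/im['fy']
    V=np.array(im['view']); d=V[:3,:3].T@np.array([x,-y,-1.]); o=-V[:3,:3].T@V[:3,3]
    return o,d/np.linalg.norm(d)
def atz(im,px,z):
    o,d=ray(im,px); return o+d*(z-o[2])/d[2]
def proj(im,p):
    V=np.array(im['view']); c=V[:3,:3]@np.array(p)+V[:3,3]
    return np.array([im['cx']+im['fx']*c[0]/-c[2], im['cy']+im['fy']*-c[1]/-c[2]])
def tri(r1,r2):
    (o1,d1),(o2,d2)=r1,r2
    A=np.stack([d1,-d2],1); s=np.linalg.lstsq(A,o2-o1,rcond=None)[0]
    a=o1+d1*s[0]; b=o2+d2*s[1]; return (a+b)/2,np.linalg.norm(a-b)
def save(n,im): cv2.imwrite('pics/'+n+'.png',im[:,:,::-1])
E
python3 - <<'E'
from h import *
t=get_image('top'); s=get_image('side')
save('t1',t['image']); save('s1',s['image'])
print({k:v for k,v in t.items() if k!='image'}); print({k:v for k,v in s.items() if k!='image'})
for n in ['dust_trap','pipe_mouth','brush','brush_cup','flap','flap_handle','pointer','wax_tin','tape_roll','sander']:
  for nm,im in (('top',t),('side',s)):
    for o in outline_of(im,n)[:3]:
        p=o['pixels']; c=np.argwhere(p); print(n,nm,round(o['conf'],2),np.round(o['xy']),p.sum(),c.min(0)[::-1],c.max(0)[::-1])
E
```

```text
pics
{'fx': 465.10250124893656, 'fy': 465.10250124893656, 'cx': 313.83435869060605, 'cy': 240.47113293771397, 'view': array([[ 0.00855914, -0.99996069, -0.0023141 ,  0.10230196],
       [ 0.99198152,  0.00819898,  0.12611677, -0.54898199],
       [-0.12609284, -0.00337499,  0.9920127 , -1.19841918],
       [ 0.        ,  0.        ,  0.        ,  1.        ]]), 'shot': 1}
{'fx': 441.11247584068593, 'fy': 441.11247584068593, 'cx': 320.3005871783249, 'cy': 240.39228432147547, 'view': array([[-0.95833675, -0.2852191 ,  0.01551548,  0.57462572],
       [ 0.19167058, -0.60183975,  0.77527499, -0.12441056],
       [-0.21178541,  0.74594837,  0.63143326, -0.91643962],
       [ 0.        ,  0.        ,  0.        ,  1.        ]]), 'shot': 2}
dust_trap top 0.89 [349. 212.] 8118 [297 170] [410 267]
dust_trap side 0.47 [329. 202.] 2558 [278 182] [382 228]
pipe_mouth top 0.59 [350. 213.] 8358 [297 170] [410 267]
pipe_mouth side 0.81 [311. 231.] 10255 [246 138] [382 292]
pipe_mouth side 0.52 [323. 202.] 2544 [278 182] [382 228]
pipe_mouth side 0.22 [347. 355.] 1438 [326 324] [365 377]
brush top 0
[... 376 characters left out ...]
 0.92 [326. 205.] 2603 [277 182] [382 228]
flap_handle top 0.83 [369. 218.] 3371 [344 179] [394 267]
flap_handle side 0.96 [326. 204.] 2430 [278 182] [382 228]
pointer top 0.54 [407. 208.] 179 [404 178] [411 233]
pointer side 0.71 [328. 202.] 2640 [277 182] [383 228]
pointer side 0.51 [323. 166.] 289 [297 158] [358 178]
wax_tin top 0.86 [329. 308.] 526 [316 296] [341 322]
wax_tin side 0.78 [419. 278.] 950 [401 259] [433 293]
tape_roll top 0.57 [187. 195.] 560 [176 187] [213 223]
tape_roll side 0.77 [223. 408.] 1796 [188 364] [248 424]
sander top 0.82 [252. 164.] 1081 [227 147] [272 183]
sander side 0.58 [200. 310.] 2117 [168 284] [234 340]
sander side 0.56 [350. 309.] 846 [337 280] [357 351]
```

```bash
python3 - <<'E'
import cv2
t=cv2.imread('pics/t1.png');s=cv2.imread('pics/s1.png')
cv2.imwrite('pics/t1c.png',cv2.resize(t[120:360,150:450],None,fx=2.6,fy=2.5,interpolation=2)[:600,:800])
cv2.imwrite('pics/s1c.png',cv2.resize(s[120:420,160:480],None,fx=2,fy=2,interpolation=2))
E
```

```text
(no output)
```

View pics/t1c.png

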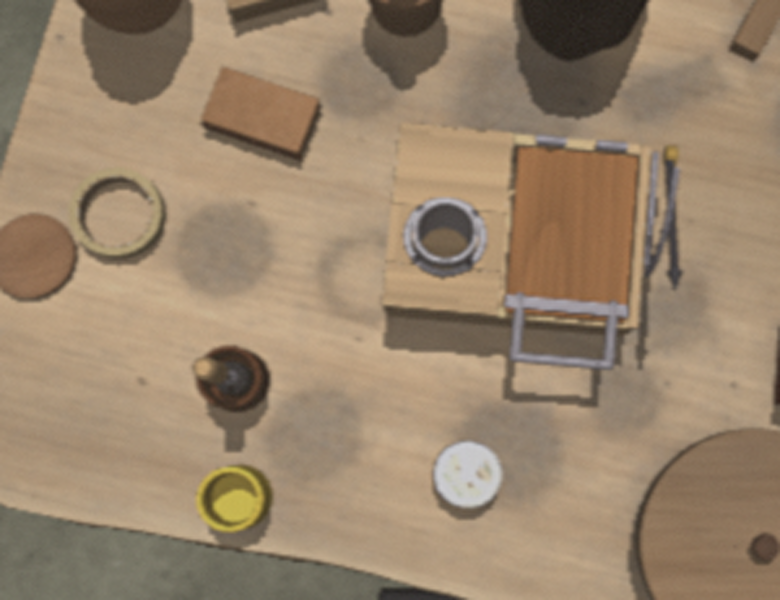

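View pics/s1c.png

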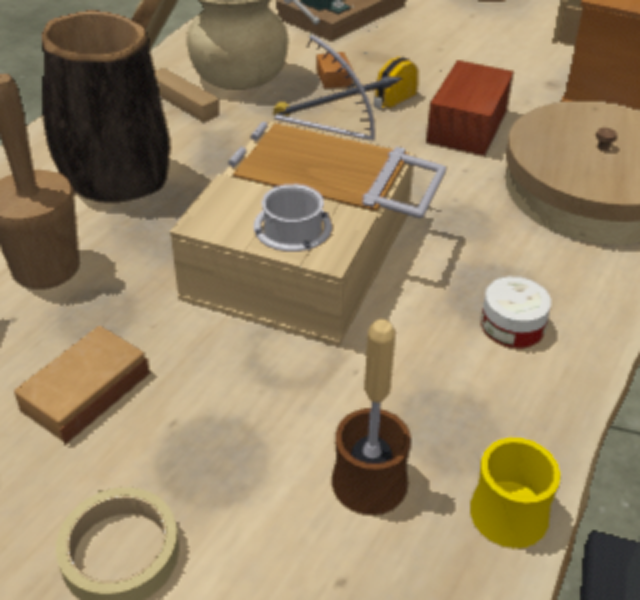

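The crops show three things that could be taken for the brush and cup:
- The dark wooden cup with the brush, at top px (239,271) and side px (347,350). This is the one to use.
- The yellow look-alike cup, at top px (238,318) and side px (418,365). It's empty, so I leave it alone.
- The wooden mortar and pestle at side px (180,235), which isn't part of the job.

The pipe mouth is at top px (321,212) and the handle bar at top px (348..385,264). The pointer runs from top px (408,181) to (409,234).

```bash
python3 - <<'E'
from h import *
t=get_image('top'); s=get_image('side')
def both(n,a,b,z=None):
    p,e=tri(ray(t,a),ray(s,b)); print(n,'tri',p.round(4),round(e,4), '' if z is None else (atz(t,a,z).round(4),atz(s,b,z).round(4)))
both('brushtop',(228.8,267.2),(350,282.5),.198)
both('cup rim',(239.6,271),(346.5,339.5),.065)
both('pipe',(321,212.4),(306.5,221.5),.13)
both('barL',(348,263),(372.5,226.5),.094)
both('barR',(385.4,265.6),(381.5,204),.094)
both('tip',(409.2,233.6),(360,161))
both('pivot',(408,181.2),(300.5,173.5),.094)
for k,n,z in ((t,'wax_tin',.043),(t,'sander',.033),(t,'tape_roll',.025)):
    o=outline_of(k,n); print(n,atz(k,o[0]['xy'],z).round(3) if o else None)
# trap box corners (top face, z .098)
for c in ((402,125),(387,303),(633,326),(650,147)):
    print('corner',atz(t,(c[0]/2.6+150,c[1]/2.5+120),.098).round(4))
v=t['view'];print('topcam',-v[:3,:3].T@v[:3,3]); v=s['view'];print('sidecam',-v[:3,:3].T@v[:3,3])
st=get_state(); print(st['time'],st['eef_pos'],st['eef_rot'],R.from_quat(st['eef_rot']).as_matrix().round(3))
sm=s['image'][150:190,290:400]; save('ptr',cv2.resize(sm,None,fx=7,fy=7,interpolation=2))
E
```

```text
brushtop tri [0.4654 0.3004 0.1962] 0.0021 (array([0.4643, 0.2999, 0.198 ]), array([0.4662, 0.3022, 0.198 ]))
cup rim tri [0.4646 0.2979 0.0575] 0.0008 (array([0.4637, 0.2966, 0.065 ]), array([0.464 , 0.3037, 0.065 ]))
pipe tri [0.6051 0.0894 0.13  ] 0.0015 (array([0.6059, 0.0895, 0.13  ]), array([0.6043, 0.0895, 0.13  ]))
barL tri [0.4815 0.0205 0.0963] 0.0054 (array([0.4843, 0.0206, 0.094 ]), array([0.4792, 0.0175, 0.094 ]))
barR tri [ 0.4775 -0.0732  0.0937] 0.0023 (array([ 0.4786, -0.0731,  0.094 ]), array([ 0.4762, -0.0727,  0.094 ]))
tip tri [ 0.5459 -0.1191  0.1693] 0.0066 
pivot tri [ 0.6929 -0.132   0.1017] 0.0018 (array([ 0.6958, -0.1334,  0.094 ]), array([ 0.6961, -0.1441,  0.094 ]))
wax_tin [0.364 0.061 0.043]
sander [0.468 0.312 0.033]
tape_roll [0.658 0.461 0.025]
corner [0.722  0.1319 0.098 ]
corner [0.5379 0.1444 0.098 ]
corner [ 0.5166 -0.0931  0.098 ]
corner [ 0.7008 -0.1122  0.098 ]
topcam [0.3925923  0.10275438 1.25831963]
sidecam [0.38044226 0.77263566 0.66620726]
1.35 [ 0.14213827 -0.55717475  0.23279173] [ 9.92211778e-01  1.24562368e-01 -8.66075566e-06  6.83984802e-05] [[ 0.969  0.247 -0.   ]
 [ 0.247 -0.969 -0.   ]
 [-0.     0.    -1.   ]]
```

View pics/ptr.png

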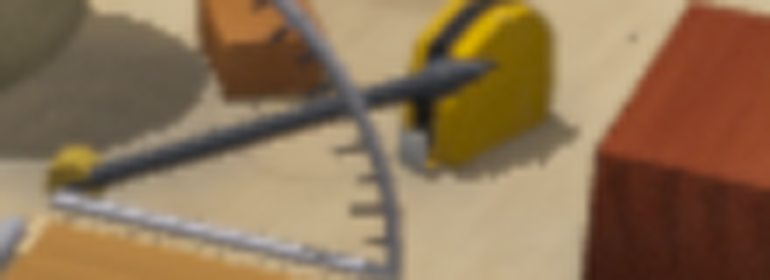

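Request:
send_rows --grip '[0.5,0.5,0.5,0.5,0.5,0.5,0.5,0.5]' --pt "0.03 -0.025 -0.03" --pt "0.065 -0.05 -0.06" --pt "0.1 -0.08 -0.08" --pt "0.135 -0.11 -0.09" --pt "0.17 -0.14 -0.09" --pt "0.205 -0.17 -0.09" --pt "0.24 -0.2 -0.09" --pt "0.275 -0.23 -0.09" --spin '[-0.14,-0.28,-0.42,-0.56,-0.7,-0.84,-0.98,-1.12]'

```text
time: 2.15
eef_pos: [0.3525, -0.2647, 0.3231]
eef_rot: [0.773, 0.635, 0.0, 0.001]
ft_force: [1.0, -0.5, -0.6]
finger_gap: 0.0455
grasp_force: 0.0
```

```bash
cat >> h.py <<'E'
def togo(p,psi=1.49):
    s=get_state(); M=R.from_quat(s['eef_rot']).as_matrix()
    ps=np.arctan2(M[1,0],M[0,0]); print('t',s['time'],'pos',np.round(s['eef_pos'],4),'psi',round(ps,3),'tool move',np.round(M.T@(np.array(p)-s['eef_pos']),4),'spin',round(ps-psi,3),'gap',s['finger_gap'],'F',np.round(s['ft_force'],1),'j',np.round(s['joints'],2))
E
python3 - <<'E'
from h import *
togo((.465,.300,.26))
from scipy.optimize import least_squares
t=get_image('top'); s=get_image('side')
obs=[(t,'L',(348,263)),(t,'R',(385.4,265.6)),(s,'L',(372.5,226.5)),(s,'R',(381.5,204)),(t,'tip',(409.2,233.6)),(s,'tip',(360.7,159.3)),(t,'piv',(408,181.2)),(s,'piv',(300.5,174))]
def pts(q):
    h=np.array([q[0],q[1],.094]);x=np.array([np.cos(q[2]),np.sin(q[2]),0]);y=np.array([-x[1],x[0],0]);z=np.array([0,0,1])
    return dict(L=h-.22*x+.043*y,R=h-.22*x-.043*y,piv=h-.089*y,tip=h-.089*y+.172*(-np.cos(q[3])*x+np.sin(q[3])*z))
f=lambda q:np.concatenate([proj(i,pts(q)[k])-o for i,k,o in obs])
r=least_squares(f,[.7,-.044,-.08,.5],loss='soft_l1'); print(r.x.round(4)); print(f(r.x).reshape(-1,2).round(1))
E
```

```text
t 2.15 pos [ 0.3525 -0.2647  0.3231] psi 1.375 tool move [0.5758 0.0006 0.0628] spin -0.115 gap 0.045524184456733396 F [ 1.  -0.5 -0.6] j [-0.67  0.06  1.68  0.    1.41 -0.47]
[ 0.7002 -0.0433 -0.0735  0.4833]
[[ 1.9  0.2]
 [-1.2  0.4]
 [-2.  -0.9]
 [-0.8  0.5]
 [ 1.3  2.9]
 [ 0.  -0.5]
 [-0.5  0.8]
 [-0.6  2. ]]
```

Request:
send_rows --grip '[0.5,0.5,0.5,0.5,0.5,0.5,0.5,0.5]' --pt "0.045 0 0" --pt "0.09 0 0" --pt "0.135 0 0" --pt "0.18 0 0" --pt "0.225 0 0" --pt "0.27 0 0" --pt "0.315 0 0" --pt "0.36 0 0" --spin '[-0.1,-0.115,-0.115,-0.115,-0.115,-0.115,-0.115,-0.115]'

```text
time: 3.05
eef_pos: [0.4238, 0.0876, 0.323]
eef_rot: [0.737, 0.676, 0.0, 0.001]
ft_force: [0.8, -0.4, 0.7]
finger_gap: 0.0456
grasp_force: 0.0
```

```bash
python3 - <<'E'
from h import *
togo((.465,.300,.27))
E
```

```text
t 3.05 pos [0.4238 0.0876 0.323 ] psi 1.483 tool move [0.2153 0.0224 0.0529] spin -0.007 gap 0.0456250047777762 F [ 0.8 -0.4  0.7] j [ 0.18  0.04  1.69 -0.    1.41  0.27]
```

Request:
send_rows --grip '[0.5,0.5,0.5,0.5,0.5,0.5,0.5,0.5]' --pt "0.045 0.005 0" --pt "0.09 0.01 0.01" --pt "0.135 0.015 0.02" --pt "0.18 0.02 0.04" --pt "0.215 0.022 0.053" --pt "0.215 0.022 0.053" --pt "0.215 0.022 0.053" --pt "0.215 0.022 0.053" --spin '[-0.007,-0.007,-0.007,-0.007,-0.007,-0.007,-0.007,-0.007]'

```text
time: 3.85
eef_pos: [0.4644, 0.2976, 0.2703]
eef_rot: [0.735, 0.678, 0.0, 0.0]
ft_force: [0.4, -0.3, -0.4]
finger_gap: 0.0457
grasp_force: 0.0
```

```bash
cat >> h.py <<'E'
def wray(im,px,st):
    dx,dy=px[0]-im['cx'],px[1]-im['cy']; r=np.hypot(dx,dy); th=r/im['fx']
    v=np.array([np.sin(th)*dx/r,-np.sin(th)*dy/r,-np.cos(th)])
    M=np.array(im['mount']); T=R.from_quat(st['eef_rot']).as_matrix()
    return T@M[:3,3]+st['eef_pos'],T@M[:3,:3]@v
def wproj(im,p,st):
    M=np.array(im['mount']); T=R.from_quat(st['eef_rot']).as_matrix()
    c=M[:3,:3].T@(T.T@(np.array(p)-st['eef_pos'])-M[:3,3]); rho=np.hypot(c[0],c[1]); th=np.arctan2(rho,-c[2])
    return np.array([im['cx']+im['fx']*th*c[0]/rho, im['cy']-im['fx']*th*c[1]/rho])
E
python3 - <<'E'
from h import *
togo((.465,.300,.163))
st=get_state(); w=get_image('wrist'); print(np.round(w['mount'],3),w['fx'],w['cx'],w['cy'])
o=outline_of(w,'brush'); print([(a['conf'],a['xy']) for a in o])
im=w['image'].copy()
for p in ((.465,.300,.198),(.4643,.297,.065)):
    q=wproj(w,p,st); print(q); cv2.circle(im,tuple(int(v) for v in q),4,(255,0,0),1)
save('w1',im)
E
```

```text
t 3.85 pos [0.4644 0.2976 0.2703] psi 1.49 tool move [0.0024 0.0003 0.1073] spin 0.0 gap 0.04571699144650988 F [ 0.4 -0.3 -0.4] j [ 0.55  0.26  1.55 -0.    1.33  0.63]
[[-0.001  0.959  0.285  0.082]
 [ 1.     0.001 -0.    -0.002]
 [-0.     0.285 -0.959 -0.152]
 [ 0.     0.     0.     1.   ]] 371.64829954431775 321.70575846011184 243.00385841977274
[(0.9, [325.5, 231.6])]
[325.11593786 262.58339858]
[323.30098917 220.2505557 ]
```

View pics/w1.png

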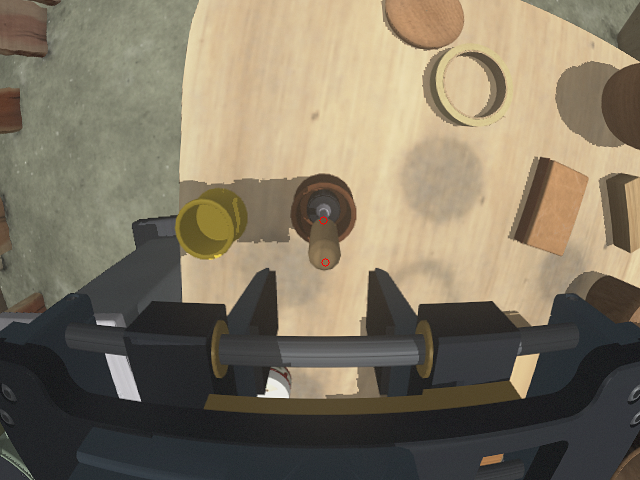

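The wrist view agrees: the handle top is at px (325,260), between the fingers' lines, and the cup is around px (323,211). Descending to grasp.

Request:
send_rows --grip '[0.5,0.5,0.5,0.5,0.5,0.5,0.5,0.5]' --pt "0.003 0 0.02" --pt "0.003 0 0.04" --pt "0.003 0 0.06" --pt "0.003 0 0.08" --pt "0.003 0 0.095" --pt "0.003 0 0.103" --pt "0.003 0 0.103" --pt "0.003 0 0.103" --spin '[0,0,0,0,0,0,0,0]'

```text
time: 4.75
eef_pos: [0.4648, 0.3016, 0.1677]
eef_rot: [0.735, 0.678, 0.001, 0.0]
ft_force: [-0.5, 1.0, 0.3]
finger_gap: 0.0456
grasp_force: 0.0
```

Request:
send_rows --grip '[0.4,0.3,0.2,0.15,0.15,0.15,0.15,0.15]' --pt "0 0 0" --pt "0 0 0" --pt "0 0 0" --pt "0 0 0" --pt "0 0 0" --pt "0 0 0" --pt "0 0 0" --pt "0 0 0" --spin '[0,0,0,0,0,0,0,0]' --newtons 25

```text
time: 5.55
eef_pos: [0.4645, 0.3019, 0.167]
eef_rot: [0.734, 0.679, 0.0, 0.0]
ft_force: [0.5, -0.1, 3.4]
finger_gap: 0.021
grasp_force: 25.0
```

```bash
python3 - <<'E'
from h import *
togo((.605,.0895,.33))
E
```

```text
t 5.55 pos [0.4645 0.3019 0.167 ] psi 1.492 tool move [-0.2006  0.1569 -0.1629] spin 0.002 gap 0.02095954467793999 F [ 0.5 -0.1  3.4] j [ 0.56  0.34  1.71 -0.    1.09  0.63]
```

Request:
send_rows --grip '[0.1,0.1,0.1,0.1,0.1,0.1,0.1,0.1]' --pt "0 0 -0.025" --pt "0 0 -0.06" --pt "0 0 -0.1" --pt "0 0 -0.14" --pt "0 0 -0.163" --pt "-0.02 0.016 -0.163" --pt "-0.05 0.039 -0.163" --pt "-0.08 0.063 -0.163" --spin '[0,0,0,0,0,0,0,0]'

```text
time: 6.35
eef_pos: [0.5207, 0.2163, 0.3294]
eef_rot: [0.734, 0.679, -0.0, -0.0]
ft_force: [0.5, -0.2, -1.1]
finger_gap: 0.0211
grasp_force: 25.0
```

Request:
send_rows --grip '[0.1,0.1,0.1,0.1,0.1,0.1,0.1,0.1]' --pt "-0.03 0.024 0" --pt "-0.06 0.048 0" --pt "-0.09 0.07 0" --pt "-0.11 0.086 0" --pt "-0.12 0.094 0" --pt "-0.12 0.094 0" --pt "-0.12 0.094 0" --pt "-0.12 0.094 0" --spin '[0,0,0,0,0,0,0,0]'

```text
time: 7.15
eef_pos: [0.6043, 0.0912, 0.3298]
eef_rot: [0.734, 0.679, 0.0, -0.0]
ft_force: [0.3, -0.2, -0.3]
finger_gap: 0.0216
grasp_force: 25.0
```

```bash
python3 - <<'E'
from h import *
togo((.605,.0895,.166))
st=get_state(); w=get_image('wrist'); t=get_image('top'); s=get_image('side')
im=w['image'].copy()
for z in (.13,.17):
  for a in np.linspace(0,6.28,40) if z==.13 else np.linspace(0,6.28,40):
    r=.026 if z==.13 else .018
    c=(.605,.0895) if z==.13 else st['eef_pos'][:2]
    q=wproj(w,(c[0]+r*np.cos(a),c[1]+r*np.sin(a),z),st); im[int(q[1]),int(q[0])]=(255,0,0)
A=cv2.resize(im[120:340,200:440],None,fx=1.65,fy=2*.8,interpolation=2)
for cam,nm in((t,'t'),(s,'s')):
  o=outline_of(cam,'brush'); print(nm,[(a['conf'],a['xy'],proj(cam,np.array(st['eef_pos'])-[0,0,.06])) for a in o])
u,v=proj(s,(.605,.0895,.18)).astype(int); b=s['image'][v-70:v+70,u-70:u+70]
B=cv2.resize(b,(352,352),interpolation=2); save('w2',np.hstack([A,][0:1]+[B]) if A.shape[0]==352 else A)
E
```

```text
t 7.15 pos [0.6043 0.0912 0.3298] psi 1.493 tool move [-0.0017  0.0009  0.1638] spin 0.003 gap 0.02155454022798317 F [ 0.3 -0.2 -0.3] j [0.13 0.34 1.3  0.   1.51 0.21]
t [(0.29, [381.0, 209.2], array([321.04903441, 201.1177821 ]))]
s [(0.8, [305.5, 173.1], array([305.90036724, 160.66395875]))]
```

View pics/w2.png

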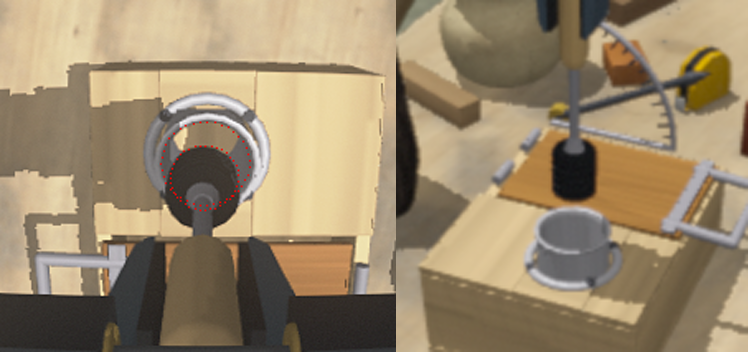

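Request:
send_rows --grip '[0.1,0.1,0.1,0.1,0.1,0.1,0.1,0.1]' --pt "0 0.001 0.02" --pt "0 0.001 0.045" --pt "0 0.001 0.07" --pt "0 0.001 0.095" --pt "0 0.001 0.12" --pt "0 0.001 0.14" --pt "0 0.001 0.152" --pt "0 0.001 0.152" --spin '[0,0,0,0,0,0,0,0]' --newtons 30

```text
time: 8.2
eef_pos: [0.605, 0.09, 0.1761]
eef_rot: [0.734, 0.679, -0.001, -0.001]
ft_force: [0.2, 0.4, -0.8]
finger_gap: 0.0209
grasp_force: 30.0
```

Request:
send_rows --grip '[0.1,0.1,0.1,0.1,0.1,0.1,0.1,0.1]' --pt "0 0 0.004" --pt "0 0 0.007" --pt "0 0 0.009" --pt "0 0 0.01" --pt "0 0 0.011" --pt "0 0 0.011" --pt "0 0 0.011" --pt "0 0 0.011" --spin '[0,0,0,0,0,0,0,0]'

```text
time: 9.0
eef_pos: [0.6067, 0.09, 0.169]
eef_rot: [0.734, 0.679, 0.001, 0.001]
ft_force: [-0.7, 0.2, 7.9]
finger_gap: 0.0215
grasp_force: 30.0
```

The brush touched the pipe floor at TCP z 0.169, as expected, with about 8 N. Next I draw it up and stroke again.

Request:
send_rows --grip '[0.1,0.1,0.1,0.1,0.1,0.1,0.1,0.1]' --pt "0 0 -0.02" --pt "0 0 -0.045" --pt "0 0 -0.07" --pt "0 0 -0.095" --pt "0 0 -0.115" --pt "0 0 -0.131" --pt "0 0 -0.131" --pt "0 0 -0.131" --spin '[0,0,0,0,0,0,0,0]'

```text
time: 9.8
eef_pos: [0.6058, 0.0899, 0.2974]
eef_rot: [0.734, 0.679, -0.0, 0.0]
ft_force: [-1.0, 0.1, -0.5]
finger_gap: 0.0215
grasp_force: 30.0
```

Request:
send_rows --grip '[0.1,0.1,0.1,0.1,0.1,0.1,0.1,0.1]' --pt "0 0 0.02" --pt "0 0 0.045" --pt "0 0 0.07" --pt "0 0 0.095" --pt "0 0 0.115" --pt "0 0 0.125" --pt "0 0 0.13" --pt "0 0 0.132" --spin '[0,0,0,0,0,0,0,0]'

```text
time: 10.6
eef_pos: [0.6055, 0.0899, 0.1687]
eef_rot: [0.734, 0.679, -0.0, -0.0]
ft_force: [-6.5, -0.7, 24.5]
finger_gap: 0.0212
grasp_force: 30.1
```

Request:
send_rows --grip '[0.1,0.1,0.1,0.1,0.1,0.1,0.1,0.1]' --pt "0 0 0" --pt "0 0 0" --pt "0 0 0" --pt "0 0 0" --pt "0 0 0" --pt "0 0 0" --pt "0 0 0" --pt "0 0 0" --spin '[0,0,0,0,0,0,0,0]'

```text
time: 11.4
eef_pos: [0.6052, 0.0898, 0.1687]
eef_rot: [0.734, 0.679, -0.0, 0.0]
ft_force: [-5.4, -1.1, 15.3]
finger_gap: 0.0212
grasp_force: 30.1
```

Request:
send_rows --grip '[0.1,0.1,0.1,0.1,0.1,0.1,0.1,0.1]' --pt "0 0 -0.02" --pt "0 0 -0.05" --pt "0 0 -0.09" --pt "0 0 -0.125" --pt "0 0 -0.155" --pt "0 0 -0.168" --pt "0 0 -0.168" --pt "0.02 -0.016 -0.168" --spin '[0,0,0,0,0,0,0,0]'

```text
time: 12.2
eef_pos: [0.5922, 0.1094, 0.3315]
eef_rot: [0.736, 0.677, -0.001, -0.0]
ft_force: [-0.5, 0.6, -2.0]
finger_gap: 0.0212
grasp_force: 30.0
```

Request:
send_rows --grip '[0.1,0.1,0.1,0.1,0.1,0.1,0.1,0.1]' --pt "0.03 -0.024 0" --pt "0.06 -0.048 0" --pt "0.09 -0.072 0" --pt "0.12 -0.095 0" --pt "0.15 -0.119 0" --pt "0.17 -0.134 0" --pt "0.179 -0.142 0" --pt "0.179 -0.142 0" --spin '[0,0,0,0,0,0,0,0]'

```text
time: 13.0
eef_pos: [0.4632, 0.3012, 0.3321]
eef_rot: [0.734, 0.679, -0.002, -0.0]
ft_force: [0.9, -0.0, 0.5]
finger_gap: 0.0213
grasp_force: 30.0
```

```bash
python3 - <<'E'
from h import *
togo((.4643,.301,.167))
st=get_state(); w=get_image('wrist'); s=get_image('side'); im=w['image'].copy()
for a in np.linspace(0,6.28,40):
    q=wproj(w,(.4643+.027*np.cos(a),.301+.027*np.sin(a),.065),st); im[int(q[1]),int(q[0])]=(255,0,0)
A=cv2.resize(im[120:340,200:440],None,fx=1.65,fy=1.6,interpolation=2)
u,v=proj(s,(.4643,.301,.12)).astype(int); B=cv2.resize(s['image'][v-70:v+70,u-70:u+70],(352,352),interpolation=2)
save('w3',np.hstack([A,B]))
E
```

```text
t 13.0 pos [0.4632 0.3012 0.3321] psi 1.494 tool move [0.0002 0.0015 0.1651] spin 0.004 gap 0.021265839145790937 F [ 0.9 -0.   0.5] j [ 0.56  0.24  1.43 -0.    1.48  0.63]
```

View pics/w3.png

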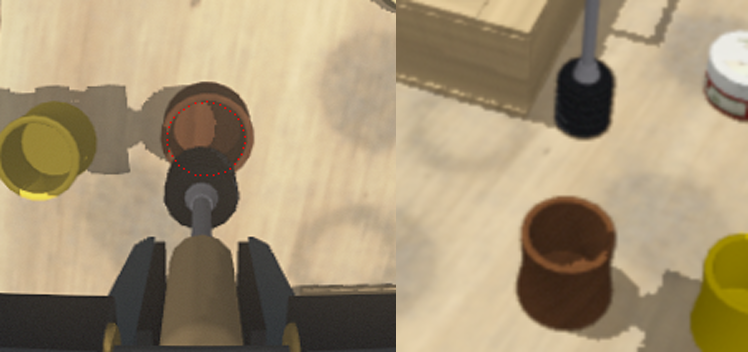

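```bash
python3 - <<'E'
from h import *
st=get_state(); w=get_image('wrist'); s=get_image('side'); t=get_image('top')
for nm,im,P in (('s',s,lambda p:proj(s,p)),('t',t,lambda p:proj(t,p)),('w',w,lambda p:wproj(w,p,st))):
  for o in outline_of(im,'brush_cup')[:3]:
    c=np.argwhere(o['pixels']); a=np.linspace(0,6.283,60)
    m=np.array([P((.4643+r*np.cos(x),.301+r*np.sin(x),z)) for x in a for z,r in ((0.001,.031),(.0325,.031),(.065,.033))])
    print(nm,'cup',round(o['conf'],2),'obs',c.min(0)[::-1],c.max(0)[::-1],'pred',m.min(0).round(1),m.max(0).round(1))
  for o in outline_of(im,'brush')[:1]:
    c=np.argwhere(o['pixels'])
    m=np.array([P((st['eef_pos'][0]+.018*np.cos(x),st['eef_pos'][1]+.018*np.sin(x),z+st['eef_pos'][2]-.159)) for x in a for z in (0,.038)])
    lo=c[c[:,0]>c[:,0].max()-14] if nm=='s' else c
    print(nm,'head obs',round(o['conf'],2),lo.min(0)[::-1],lo.max(0)[::-1],'pred',m.min(0).round(1),m.max(0).round(1))
E
```

```text
s cup 0.91 obs [395 339] [439 394] pred [327.3 323.1] [366.1 376. ]
s cup 0.7 obs [245 168] [382 292] pred [327.3 323.1] [366.1 376. ]
s cup 0.61 obs [326 324] [366 377] pred [327.3 323.1] [366.1 376. ]
s head obs 0.18 [297 168] [324 178] pred [338.9 266.9] [364.1 301.6]
t cup 0.71 obs [232 258] [253 284] pred [225.  257.9] [253.2 283.7]
t cup 0.49 obs [225 309] [236 325] pred [225.  257.9] [253.2 283.7]
t head obs 0.63 [229 261] [237 272] pred [219.7 258.7] [238.4 275.5]
w cup 0.69 obs [296 170] [352 223] pred [294.5 173.6] [351.8 233.9]
w cup 0.61 obs [194 183] [256 244] pred [294.5 173.6] [351.8 233.9]
w head obs 0.82 [297 212] [345 335] pred [300.7 210.9] [347.6 266. ]
```

Request:
send_rows --grip '[0.1,0.1,0.1,0.1,0.1,0.1,0.1,0.1]' --pt "0.001 0.0045 0.01" --pt "0.001 0.0045 0.035" --pt "0.001 0.0045 0.06" --pt "0.001 0.0045 0.085" --pt "0.001 0.0045 0.11" --pt "0.001 0.0045 0.135" --pt "0.001 0.0045 0.155" --pt "0.001 0.0045 0.158" --spin '[0,0,0,0,0,0,0,0]'

```text
time: 14.35
eef_pos: [0.4672, 0.3004, 0.1725]
eef_rot: [0.734, 0.679, -0.003, -0.001]
ft_force: [0.2, -1.1, -0.5]
finger_gap: 0.0213
grasp_force: 30.0
```

Request:
send_rows --grip '[0.1,0.1,0.1,0.1,0.1,0.1,0.1,0.1]' --pt "0 0 0.003" --pt "0 0 0.005" --pt "0 0 0.006" --pt "0 0 0.007" --pt "0 0 0.007" --pt "0 0 0.007" --pt "0 0 0.007" --pt "0 0 0.007" --spin '[0,0,0,0,0,0,0,0]'

```text
time: 15.15
eef_pos: [0.4688, 0.3014, 0.1688]
eef_rot: [0.734, 0.679, 0.0, 0.0]
ft_force: [-0.4, -0.4, -0.0]
finger_gap: 0.0213
grasp_force: 30.0
```

Request:
send_rows --grip '[0.1,0.1,0.1,0.1,0.1,0.1,0.1,0.1]' --pt "0 0 0.001" --pt "0 0 0.002" --pt "0 0 0.002" --pt "0 0 0.002" --pt "0 0 0.002" --pt "0 0 0.002" --pt "0 0 0.002" --pt "0 0 0.002" --spin '[0,0,0,0,0,0,0,0]'

```text
time: 15.95
eef_pos: [0.4688, 0.3014, 0.1667]
eef_rot: [0.734, 0.679, 0.0, 0.0]
ft_force: [0.9, -0.3, 0.1]
finger_gap: 0.0211
grasp_force: 30.0
```

Request:
send_rows --grip '[0.25,0.28,0.32,0.36,0.4,0.45,0.5,0.5]' --pt "0 0 0" --pt "0 0 0" --pt "0 0 0" --pt "0 0 0" --pt "0 0 0" --pt "0 0 0" --pt "0 0 0" --pt "0 0 0" --spin '[0,0,0,0,0,0,0,0]'

```text
time: 16.75
eef_pos: [0.4687, 0.3014, 0.1667]
eef_rot: [0.734, 0.679, -0.0, 0.0]
ft_force: [-0.2, 0.0, 0.1]
finger_gap: 0.0455
grasp_force: 0.0
```

Request:
send_rows --grip '[0.5,0.5,0.5,0.5,0.5,0.5,0.5,0.5]' --pt "0 0 -0.01" --pt "0 0 -0.025" --pt "0 0 -0.045" --pt "0 0 -0.07" --pt "0 0 -0.095" --pt "0 0 -0.105" --pt "0 0 -0.105" --pt "0 0 -0.105" --spin '[0,0,0,0,0,0,0,0]'

```text
time: 17.55
eef_pos: [0.4683, 0.3011, 0.2709]
eef_rot: [0.734, 0.679, -0.001, -0.0]
ft_force: [-0.5, -0.4, -1.3]
finger_gap: 0.0455
grasp_force: 0.0
```

```bash
python3 - <<'E'
from h import *
togo((.481,-.0275,.27),psi=1.4973)
s=get_image('side');t=get_image('top')
o=outline_of(s,'brush'); print([(a['conf'],a['xy'],np.argwhere(a['pixels']).min(0)[::-1],np.argwhere(a['pixels']).max(0)[::-1]) for a in o])
save('s4',cv2.resize(s['image'][240:400,290:450],(480,480),interpolation=2))
E
```

```text
t 17.55 pos [0.4683 0.3011 0.2709] psi 1.492 tool move [-0.3266  0.0386  0.0012] spin -0.006 gap 0.045534988101293056 F [-0.5 -0.4 -1.3] j [ 0.55  0.27  1.54 -0.    1.33  0.63]
[(0.58, [347.3, 306.4], array([335, 279]), array([356, 351]))]
```

View pics/s4.png

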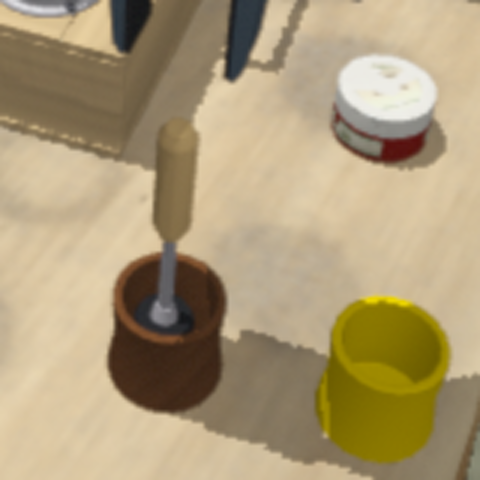

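The brush is standing in its dark cup, with the handle top at crop (177,130). Now moving to the flap handle.

Request:
send_rows --grip '[0.5,0.45,0.4,0.4,0.4,0.4,0.4,0.4]' --pt "-0.025 0.003 0" --pt "-0.065 0.008 0" --pt "-0.11 0.013 0" --pt "-0.155 0.018 0" --pt "-0.2 0.024 0" --pt "-0.245 0.029 0" --pt "-0.29 0.034 0.01" --pt "-0.326 0.0385 0.03" --spin '[-0.005,-0.005,-0.005,-0.005,-0.005,-0.005,-0.005,-0.005]'

```text
time: 18.5
eef_pos: [0.4818, -0.029, 0.242]
eef_rot: [0.733, 0.68, 0.001, 0.001]
ft_force: [2.1, 0.4, -1.0]
finger_gap: 0.0366
grasp_force: 0.0
```

Request:
send_rows --grip '[0.4,0.4,0.4,0.4,0.4,0.4,0.4,0.4]' --pt "0 0 0.01" --pt "0 0 0.03" --pt "0 0 0.04" --pt "0 0 0.05" --pt "0 0 0.05" --pt "0 0 0.05" --pt "0 0 0.05" --pt "0 0 0.05" --spin '[0,0,0,0,0,0,0,0]'

```text
time: 19.3
eef_pos: [0.4818, -0.0265, 0.1924]
eef_rot: [0.733, 0.681, 0.0, 0.001]
ft_force: [0.3, -0.3, 0.2]
finger_gap: 0.0364
grasp_force: 0.0
```

```bash
python3 - <<'E'
from h import *
togo((.481,-.0275,.094),psi=1.4973)
st=get_state(); w=get_image('wrist'); im=w['image'].copy()
h=np.array([.7002,-.0433,.094]);yaw=-.0735;x=np.array([np.cos(yaw),np.sin(yaw),0]);y=np.array([-x[1],x[0],0])
for p in (h-.22*x+.045*y,h-.22*x-.045*y,h-.22*x,h):
    q=wproj(w,p,st); print(q.round(1)); cv2.circle(im,tuple(int(v) for v in q),3,(255,0,0),1)
save('w5',im)
E
```

```text
t 19.3 pos [ 0.4818 -0.0265  0.1924] psi 1.497 tool move [-0.0011 -0.0009  0.0984] spin -0.0 gap 0.0364241401655404 F [ 0.3 -0.3  0.2] j [-0.08  0.21  1.83 -0.    1.1  -0.01]
[322.6 191.5]
[322.7 311.1]
[322.6 254.5]
[580.4 252.1]
```

View pics/w5.png

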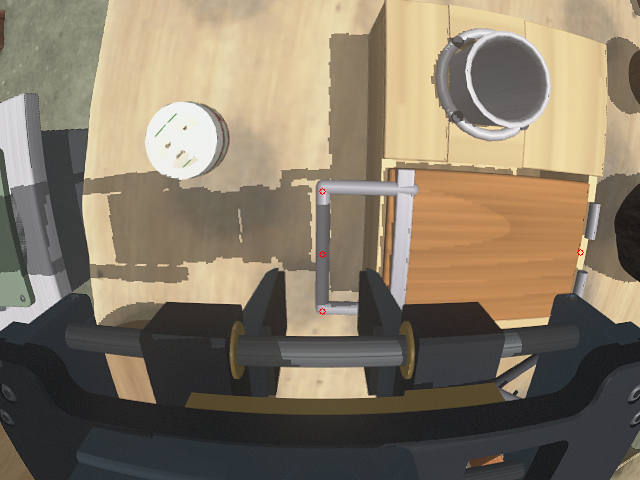

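Request:
send_rows --grip '[0.4,0.4,0.4,0.4,0.4,0.4,0.4,0.4]' --pt "0 0 0.02" --pt "0 0 0.04" --pt "0 0 0.06" --pt "0 0 0.08" --pt "0 0 0.092" --pt "0 0 0.1" --pt "0 0 0.1" --pt "0 0 0.1" --spin '[0,0,0,0,0,0,0,0]'

```text
time: 20.15
eef_pos: [0.4819, -0.0267, 0.0923]
eef_rot: [0.733, 0.68, 0.0, 0.0]
ft_force: [-0.5, 0.3, -0.6]
finger_gap: 0.0362
grasp_force: 0.0
```

Request:
send_rows --grip '[0.3,0.2,0.1,0.05,0.03,0.03,0.03,0.03]' --pt "0 0 0" --pt "0 0 0" --pt "0 0 0" --pt "0 0 0" --pt "0 0 0" --pt "0 0 0" --pt "0 0 0" --pt "0 0 0" --spin '[0,0,0,0,0,0,0,0]' --newtons 25

```text
time: 20.95
eef_pos: [0.4822, -0.0267, 0.0921]
eef_rot: [0.733, 0.68, 0.001, 0.001]
ft_force: [3.2, 0.0, 0.3]
finger_gap: 0.0094
grasp_force: 25.0
```

```bash
python3 - <<'E'
from h import *
togo((.481,-.0275,.094),psi=1.4973)
p=get_state()['eef_pos']
print('hinge',p+.22*np.array([np.cos(-.0735),np.sin(-.0735),0]))
# arc offsets relative to shut: ty (toward hinge), tz
for a in (.06,.12,.18,.24,.3,.36,.42,.48): print(a,round(.22*(1-np.cos(a)),4),round(-.22*np.sin(a),4))
E
```

```text
t 20.95 pos [ 0.4822 -0.0267  0.0921] psi 1.497 tool move [-0.0009 -0.0012 -0.0019] spin -0.001 gap 0.009391799551031425 F [3.2 0.  0.3] j [-0.08  0.32  1.97 -0.    0.85 -0.  ]
hinge [ 0.70164845 -0.04288095  0.09208567]
0.06 0.0004 -0.0132
0.12 0.0016 -0.0263
0.18 0.0036 -0.0394
0.24 0.0063 -0.0523
0.3 0.0098 -0.065
0.36 0.0141 -0.0775
0.42 0.0191 -0.0897
0.48 0.0249 -0.1016
```

Request:
send_rows --grip '[0.03,0.03,0.03,0.03,0.03,0.03,0.03,0.03]' --pt "0 0.0001 -0.007" --pt "0 0.0004 -0.013" --pt "0 0.0009 -0.02" --pt "0 0.0016 -0.026" --pt "0 0.0025 -0.033" --pt "0 0.0036 -0.039" --pt "0 0.0048 -0.046" --pt "0 0.0063 -0.052" --spin '[0,0,0,0,0,0,0,0]'

```text
time: 21.75
eef_pos: [0.4886, -0.0273, 0.1439]
eef_rot: [0.733, 0.68, 0.001, 0.001]
ft_force: [6.5, -0.8, -5.0]
finger_gap: 0.0091
grasp_force: 25.0
```

Request:
send_rows --grip '[0.03,0.03,0.03,0.03,0.03,0.03,0.03,0.03]' --pt "0 0.0016 -0.006" --pt "0 0.0035 -0.013" --pt "0 0.0056 -0.019" --pt "0 0.0078 -0.025" --pt "0 0.0102 -0.0315" --pt "0 0.0128 -0.0375" --pt "0 0.0142 -0.0405" --pt "0 0.0142 -0.0405" --spin '[0,0,0,0,0,0,0,0]'

```text
time: 22.55
eef_pos: [0.5031, -0.0285, 0.184]
eef_rot: [0.733, 0.681, 0.001, 0.001]
ft_force: [6.5, -1.1, -5.7]
finger_gap: 0.0094
grasp_force: 25.0
```

```bash
python3 - <<'E'
from h import *
togo((.481,-.0275,.094),psi=1.4973)
s=get_image('side');w=get_image('wrist')
d=(np.array(get_state()['eef_pos'])-[.4822,-.0267,.0921]); print(d,'a',np.arcsin(d[2]/.22))
save('s6',np.hstack([cv2.resize(s['image'][110:250,250:410],(400,350),interpolation=2),cv2.resize(w['image'][130:400,330:640],(400,350),interpolation=2)]))
E
```

```text
t 22.55 pos [ 0.5031 -0.0285  0.184 ] psi 1.497 tool move [-0.0006 -0.0223  0.09  ] spin -0.0 gap 0.009355223862908059 F [ 6.5 -1.1 -5.7] j [-0.08  0.25  1.8  -0.    1.09 -0.  ]
[ 0.02071051 -0.00174183  0.09161979] a 0.4295410418459465
```

View pics/s6.png

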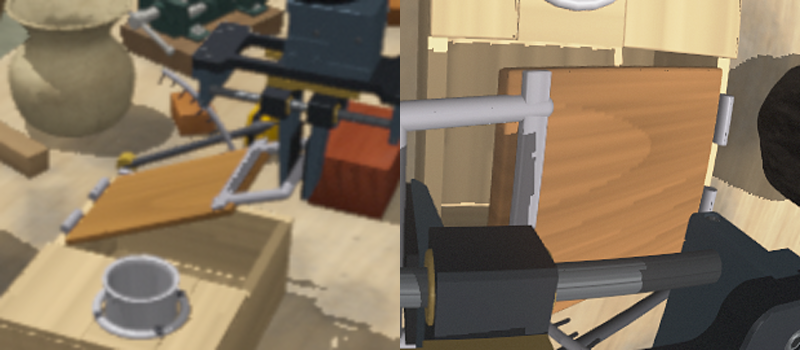

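```bash
python3 - <<'E'
from h import *
s=get_image('side'); t=get_image('top')
h=np.array([.7012,-.0430,.094])
def plane(im,px,yo,yaw):
    x=np.array([np.cos(yaw),np.sin(yaw),0]);y=np.array([-x[1],x[0],0])
    o,d=ray(im,px); p=o+d*((yo-(o-h)@y)/(d@y)); return np.array([-(p-h)@x,p[2]-.094])
im=cv2.imread('pics/s1.png').astype(int)
# rod: centre of dark band per column, near the picked line
us=[];vs=[]
for u in range(306,359):
    v0=176+(159.3-176)*(u-303.6)/(360.7-303.6)
    if 336<u<352: continue
    r=np.arange(int(v0)-4,int(v0)+6); g=im[r,u].sum(1); wt=np.clip(300-g,0,None)
    if wt.sum()>100: us.append(u); vs.append((wt*r).sum()/wt.sum())
us=np.array(us);vs=np.array(vs); c=np.polyfit(us,vs,1); print('n',len(us),'res',np.std(vs-np.polyval(c,us)).round(2),'v at 303.6,360.7',np.polyval(c,[303.6,360.7]).round(2))
for yaw in (-.0735,-.085,-.06):
  a=plane(s,(303.6,np.polyval(c,303.6)),-.089,yaw);b=plane(s,(360.7,np.polyval(c,360.7)),-.089,yaw)
  print(yaw,'near pivot',a.round(4),'tip',b.round(4),'r',np.hypot(*b).round(4),'ang tip',np.arctan2(b[1],b[0]).round(3),'slope',np.arctan2(*(b-a)[::-1]).round(3),
   'barL,R',plane(s,(372.5,226.5),.043,yaw).round(3),plane(s,(381.5,204),-.043,yaw).round(3))
# predicted tip pixel in both cameras vs angle
yaw=-.0735;x=np.array([np.cos(yaw),np.sin(yaw),0]);y=np.array([-x[1],x[0],0])
for a in (.45,.48,.51,.54,.57): 
    p=h-.089*y+.172*(-np.cos(a)*x+np.sin(a)*np.array([0,0,1])); print(a,proj(s,p).round(1),proj(t,p).round(1))
print('piv',proj(s,h-.089*y).round(1),proj(t,h-.089*y).round(1))
save('ptop',cv2.resize(cv2.imread('pics/t1.png')[170:245,390:430,::-1],(320,600),interpolation=2))
E
```

```text
n 38 res 0.77 v at 303.6,360.7 [174.45 159.7 ]
-0.0735 near pivot [0.0112 0.007 ] tip [0.1536 0.078 ] r 0.1722 ang tip 0.47 slope 0.462 barL,R [ 0.226 -0.001] [0.223 0.002]
-0.085 near pivot [0.0102 0.0071] tip [0.153  0.0789] r 0.1722 ang tip 0.476 slope 0.466 barL,R [0.227 0.001] [0.223 0.004]
-0.06 near pivot [0.0124 0.0069] tip [0.1543 0.0768] r 0.1723 ang tip 0.462 slope 0.458 barL,R [ 0.224 -0.003] [0.223 0.   ]
0.45 [361.1 161. ] [409.9 237.4]
0.48 [360.3 159. ] [410.3 236.2]
0.51 [359.4 157.1] [410.8 234.9]
0.54 [358.5 155.1] [411.3 233.5]
0.57 [357.5 153.2] [411.7 232.1]
piv [299.5 176. ] [407.4 181.6]
```

View pics/ptop.png

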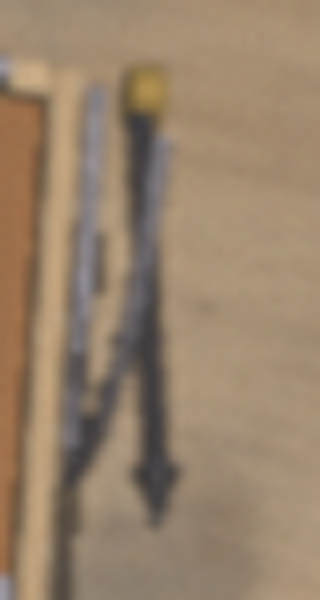

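Request:
send_rows --grip '[0.03,0.03,0.03,0.03,0.03,0.03,0.03,0.03]' --pt "0 0.001 -0.0025" --pt "0 0.002 -0.005" --pt "0 0.003 -0.007" --pt "0 0.004 -0.009" --pt "0 0.004 -0.009" --pt "0 0.004 -0.009" --pt "0 0.004 -0.009" --pt "0 0.004 -0.009" --spin '[0,0,0,0,0,0,0,0]'

```text
time: 23.55
eef_pos: [0.5073, -0.0288, 0.1925]
eef_rot: [0.733, 0.68, 0.001, 0.001]
ft_force: [8.8, -2.2, -7.6]
finger_gap: 0.0091
grasp_force: 25.0
```

```bash
python3 - <<'E'
from h import *
st=get_state(); d=np.array(st['eef_pos'])-[.4822,-.0267,.0921]; print(d.round(4),np.arcsin(d[2]/.22),np.arctan2(.0921+d[2]-.092,.2194-d[0]),st['ft_force'],st['qvel'].round(3) if hasattr(st['qvel'],'round') else st['qvel'])
s=get_image('side'); im=cv2.resize(s['image'][130:240,260:390],None,fx=6,fy=5.4,interpolation=2)
yaw=-.0735;x=np.array([np.cos(yaw),np.sin(yaw),0]);y=np.array([-x[1],x[0],0]);h=np.array([.7012,-.0430,.094]);a=.475
u=-np.cos(a)*x+np.sin(a)*np.array([0,0,1]); n=np.sin(a)*x+np.cos(a)*np.array([0,0,1])
for yo,r0,r1,o in ((-.089,0,.172,0),(.059,.003,.175,.004),(-.059,.003,.175,.004)):
    P=[proj(s,h+yo*y+r*u+o*n) for r in (r0,r1)]
    P=[tuple(int(v) for v in ((p-[260,130]+.5)*[6,5.4])) for p in P]; cv2.line(im,P[0],P[1],(255,0,0),1)
save('s7',im)
E
```

```text
[ 0.0251 -0.0021  0.1004] 0.47390963358440413 0.477447802716041 [ 8.78582858 -2.24374212 -7.58008937] [-0.001  0.001 -0.     0.002 -0.    -0.   ]
```

View pics/s7.png

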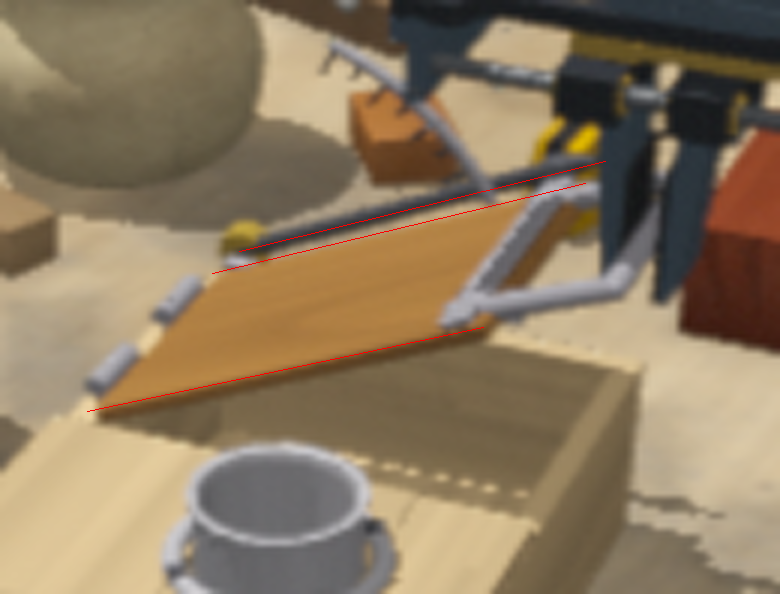

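The flap's edges and the pointer rod run parallel in the side view: near edge (90,410)–(485,328), far edge (215,272)–(585,183), rod (240,245)–(605,160). The flap sits at about 0.475 rad and the arm is still, so I'm handing in.

```bash
python3 -c "
from workcell import *
print(hand_in())"
```

```text
the job is handed in; nothing more can be done
None
```

I handed the job in with the brush stroked to the pipe floor and back up twice and standing in its dark cup, and the gripper still holding the flap at about 0.475 rad, in line with the pointer as measured from the camera images.

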